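# Pull the clogged chip filter from the key-cutter's extractor

## Robot

A 7-joint arm with a two-finger parallel gripper is mounted at the origin on the work surface. World frame = base frame: x ahead of the robot, y to its left, z up, the work surface at z = 0. Lengths are in m, angles in rad, forces in N, time in s.
With the tool pointing down it reaches from about 0.4 to 0.75 m from the base axis. Payload 19.5 kg.
Tool frame: the origin (TCP) lies at the centre of the arm's flange, where the gripper is bolted on; the fingertips stand 173 mm ahead of it and the grasp point (between the pads) lies 155 mm ahead of it; z points along the fingers, y is the line along which they close (so a half turn about z gives the same grasp; the last joint's range is limited). The gripper opens to 85 mm and grips with 20 to 120 N. Pads are 22 mm wide; open, the fingers measure 114 mm over their backs; the gripper's body (76 mm by 85 mm) begins 54 mm behind the grasp point. The pads swing forward as they close: fully open they stand 13 mm farther back than shut.
Start: joints at [1.203, 0.707, -0.028, 1.485, 0.022, 0.951, -0.075], TCP at [0.184, -0.545, 0.405] pointing down, gripper open.
Joint ranges: [-2.71, 2.71], [-0.32, 2.16], [-1.57, 1.52], [0, 2.45], [-1.46, 4.6], [0, 2.02], [-2.83, 2.83]. Speed limits (rad/s): [1.89, 1.89, 2.57, 2.57, 3.01, 3.01, 3.01].

## Interface

Orientations are given as [roll, pitch, yaw] about the fixed x, y, z axes, in that order (R = Rz(yaw) Ry(pitch) Rx(roll)).
In Python, from workcell import robot gives the robot as it stands.
- The arm moves only by the tool play_rows, never from a script. Its argument "targets" is a list of rows, each a list of 7 numbers: the turn, a rotation vector about the tool's x, y, z in degrees, then the shift along the tool's x, y, z in mm, then the finger opening in mm, from 0 to 85.4. In form: [[wx, wy, wz, tx, ty, tz, jaw], ...]. A call has 1 to 20 rows; each row is the pose to reach, as a shift and turn from the pose commanded when the call began, along the tool's axes at that moment; what a row does not reach only later rows make up. A row lasts 1/12 s, in which the tool goes at most 41.7 mm and 7.16 degrees, less where a joint would pass 70% of its speed; a pose out of reach is approached as far as the arm can. A call with a gripper value outside its range is refused whole. The fingers move at their own pace and stop on an object; "squeeze" is the grip in N (left out, the last holds). Time passes only in rows, so rows that repeat a pose let the fingers close. It gives the time, the measured TCP pose, the force, the opening and the grip force at its end, in the units of the state.
- robot.sense(): the state, without advancing time (a new reading comes with each control period).
- robot.camera(name): name is "scene" or "top"; returns a dict with "img" (420x560x3 uint8, red, green, blue), "fx", "fy", "cx", "cy" (pixels), "T" (4x4, takes a point from camera to world coordinates). Camera axes: x right, y up, looking along -z (the intrinsics and any distortion apply to the point x, -y, -z); pixel columns grow to the right and rows downward; lengths in m; the calibration is good to about 2 mm. A picture is of the moment at which its call begins. There is no depth.
- robot.hand_in(): hands the job in; it is judged then, once.
The state is a dict: "time": time; "joint_pos": joint angles; "joint_vel": joint speeds; "joint_efforts": joint torques, N m; "tcp_pos": TCP position; "tool_rot": TCP orientation; "wrist_force": force on the tool from outside, world axes, zero at the start; "ft_torque": the same for the moment, N m; "gripper_width": finger opening in m; "finger_force": force on a finger pad.
Only numpy, scipy, OpenCV 4.12 (cv2) and the standard library are available. Lean on these libraries where they do the work, as an engineer would, in place of code of your own. Each camera call takes 0.05 s, during which the arm holds its last target. There are 200 camera calls.

## Task

In the key shop, the green chip extractor holds two snapped-in filter cartridges: one clogged brown, one clean white. Pinch the two orange spring tabs of the brown one together, lift it straight out of its socket, and stand it upright in the red discard tray, setting it down rather than dropping it. Leave the clean cartridge snapped in, and let go.

Things in the scene. Friction and masses are not known exactly. Their poses are not given: they have to be found in the camera images.
- spent_grip (a point): Clogged filter cartridge: grey, brown pleats, orange tab on each y side, in either socket. Point: on its centre line, midway between the tabs, at pinching height, 58 mm above its underside, 27 mm above the deck, 29 mm below its top; z up, y from tab to tab. Foot 60 x 60 x 12 mm; core 60 (x) by 29 mm. Width over tabs 60 mm, 42 mm pinched. 0.12 to 0.22 kg. Play in the socket 2.5 mm each way.
- spent_tab_a (a joint): Tab on the cartridge's +y side, a plate 34 mm wide (x), its top 22 mm above the grip point. 0 sprung out, 0.009 m pinched fully home (towards the core). Spring 1 N at rest, 4.4 N home; springs out when let go. A lip at its foot catches 5 mm under the deck: both tabs must be in by 6 mm or more, and kept in while lifting, for the cartridge to come out.
- spent_tab_b (a joint): The same for the tab on its -y side.
- fresh_grip (a point): Clean filter cartridge: same shape and size, same point, but white pleats; snapped into the other socket, parallel to the clogged one and 100 mm from it along x. To be left as it is.
- extractor: Fixed green box with two sockets at x = -50 and +50 mm. Origin: centre of its underside on the table; x along the row of sockets. Box 220 (x) x 130 mm, aluminium deck 81 mm above the table; the cartridges' undersides sit 31 mm below the deck, so they are clear after a 35 mm lift. Motor end at x = 110 to 200 mm, black cap, 102 mm high.
- tray: Discard tray: fixed open red sheet-metal tray, outside 180 x 180 mm, walls 30 mm high and 5 mm thick, floor 5 mm thick. Origin at the centre of its underside, on the table; x and y along its sides, z up.

How it is judged:
By the outcome, as a careful person would: the job done as asked, in the order asked, and still so for the second after the job is handed in, with the robot touching nothing.
It also fails if it takes over 48 s, if anything falls off the work surface, if the arm or the gripper's body presses on something with over 40 N, if the wrist force passes 120 N, or if a joint passes its speed limit or range.

## Working session

There is one attempt and no reset: what is moved stays moved. The work goes in short steps, Python scripts to look and compute and a tool call to move; the robot and the scene stay as the last step left them, time stands still between calls to the robot, and variables do not carry over. Pictures are saved under pics/ and viewed, at most 10 in all, crops included, and the job is handed in when it is done.

Besides the shell and the picture viewer there is one more tool, called after "Request:" as name(argument=value, ...) on one line, values as JSON. play_rows: Moves the arm, as the interface text tells. Its arguments: {"type":"object","properties":{"targets":{"type":"array"},"squeeze":{"type":"number"}},"required":["targets"]}

```bash
mkdir -p pics; ls; python3 - <<'E'
from workcell import robot
import cv2,numpy as np
s=robot.sense();print({k:np.round(v,3) for k,v in s.items()})
for n in("scene","top"):
    c=robot.camera(n);cv2.imwrite(f"pics/{n}0.png",c["img"][:,:,::-1]);print(n,c["fx"],c["fy"],c["cx"],c["cy"],np.round(c["T"],4).tolist(),c.keys())
E
```

```text
pics
{'time': np.float64(0.0), 'joint_pos': array([ 1.203,  0.707, -0.028,  1.485,  0.022,  0.951, -0.075]), 'joint_vel': array([-0.001, -0.002, -0.002,  0.001,  0.001, -0.001,  0.001]), 'joint_efforts': array([ 0.0000e+00, -8.8322e+01,  1.2350e+00, -2.3617e+01,  1.7000e-02,
        7.0000e-03, -0.0000e+00]), 'tcp_pos': array([ 0.184, -0.545,  0.404]), 'tool_rot': array([-3.141,  0.   ,  0.326]), 'wrist_force': array([0.39 , 0.25 , 0.154]), 'ft_torque': array([0.041, 0.055, 0.017]), 'finger_force': np.float64(0.0), 'gripper_width': np.float64(0.085)}
scene 434.53802824483745 434.53802824483745 281.3040585611461 211.45292722005678 [[-0.6115, -0.6229, 0.4878, 0.9122], [0.7912, -0.4751, 0.3851, 0.2861], [-0.0081, 0.6214, 0.7834, 0.6613], [0.0, 0.0, 0.0, 1.0]] dict_keys(['img', 'fx', 'fy', 'cx', 'cy', 'T'])
top 420.8446749048097 420.8446749048097 280.6442059745821 207.30371271051268 [[-0.0025, 0.9886, -0.1504, 0.3987], [-1.0, -0.0024, 0.0013, 0.0205], [0.0009, 0.1504, 0.9886, 0.9434], [0.0, 0.0, 0.0, 1.0]] dict_keys(['img', 'fx', 'fy', 'cx', 'cy', 'T'])
```

View pics/scene0.png

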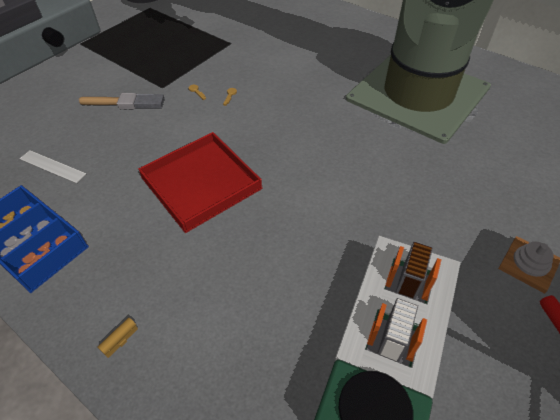

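View pics/top0.png

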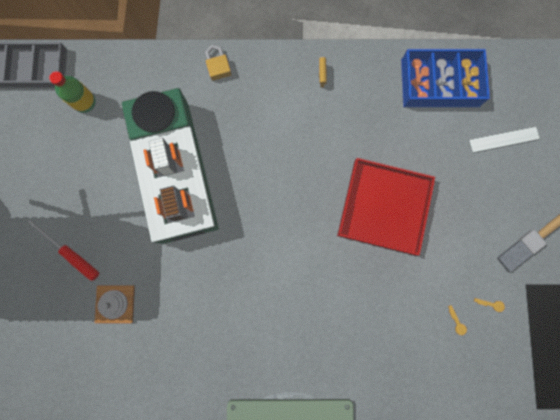

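The two pictures show the brown cartridge nearest the robot (scene ~(415,270), top ~(172,203)), the white one behind it (top ~(160,156)), and the red tray (top ~(386,206), scene ~(200,180)). Next I measure from masks.

```bash
cat > h.py <<'E'
import numpy as np,cv2
from workcell import robot
def K(c): return np.array([[c["fx"],0,c["cx"]],[0,c["fy"],c["cy"]],[0,0,1.]])
def ray(c,p):
    d=np.array([(p[0]-c["cx"])/c["fx"],-(p[1]-c["cy"])/c["fy"],-1.]);T=c["T"];return T[:3,3],T[:3,:3]@d
def onz(c,p,z):
    o,d=ray(c,p);return o+d*(z-o[2])/d[2]
def tri(c1,p1,c2,p2):
    (a,d),(b,e)=ray(c1,p1),ray(c2,p2)
    s=np.linalg.lstsq(np.c_[d,-e],b-a,rcond=None)[0]
    u,v=a+s[0]*d,b+s[1]*e
    return (u+v)/2,np.linalg.norm(u-v)
def blobs(m,amin=20):
    n,l,st,ce=cv2.connectedComponentsWithStats(m.astype(np.uint8))
    return [(l==i,st[i],ce[i]) for i in range(1,n) if st[i,4]>=amin]
def hsv(c): return cv2.cvtColor(c["img"],cv2.COLOR_RGB2HSV)
def rect(m):
    k=cv2.findContours(m.astype(np.uint8),cv2.RETR_EXTERNAL,cv2.CHAIN_APPROX_NONE)[0]
    return cv2.boxPoints(cv2.minAreaRect(max(k,key=cv2.contourArea)))
def quad(m):
    k=max(cv2.findContours(m.astype(np.uint8),cv2.RETR_EXTERNAL,cv2.CHAIN_APPROX_NONE)[0],key=cv2.contourArea)
    return cv2.approxPolyN(cv2.convexHull(k),4,ensure_convex=True)[0].astype(float)
E
python3 - <<'E'
from h import *
C={n:robot.camera(n) for n in("scene","top")}
np.set_printoptions(precision=4,suppress=True)
for n,c in C.items():
    h=hsv(c);H,S,V=h[...,0],h[...,1],h[...,2]
    roi=np.zeros(H.shape,bool)
    if n=="scene": roi[230:370,340:470]=1
    else: roi[90:250,120:220]=1
    print(n)
    for m,st,ce in blobs((H>3)&(H<13)&(S>190)&(V>130)&roi,15): print("orange",st,ce,rect(m).round(1).tolist())
    for m,st,ce in blobs(((H<4)|(H>175))&(S>150)&(V>60),1000): print("red",st,quad(m).round(1).tolist())
    for m,st,ce in blobs((S<30)&(V>185)&roi,500): print("deck",st,quad(m).round(1).tolist(), [onz(c,p,.081)[:2].round(4).tolist() for p in quad(m)])
a=cv2.resize(C["top"]["img"][80:250,110:230],None,fx=3.4,fy=3.4,interpolation=2)
b=cv2.resize(C["scene"]["img"][225:375,340:470],None,fx=3,fy=3,interpolation=2)
o=np.zeros((580,800,3),np.uint8);o[:a.shape[0],:a.shape[1]]=a;o[:b.shape[0],408:408+b.shape[1]]=b[:,:392]
cv2.imwrite("pics/crop1.png",o[:,:,::-1])
E
```

```text
scene
orange [395 247   8  19  66] [398.4242 256.4697] [[394.29998779296875, 264.5], [399.3999938964844, 246.5], [403.1000061035156, 247.60000610351562], [398.0, 265.6000061035156]]
orange [433 259   7  20  64] [436.1094 268.5625] [[432.5, 277.3999938964844], [436.6000061035156, 258.70001220703125], [439.79998779296875, 259.3999938964844], [435.6000061035156, 278.1000061035156]]
orange [376 304  10  23  97] [380.3711 315.5258] [[375.29998779296875, 325.5], [381.6000061035156, 303.29998779296875], [385.79998779296875, 304.5], [379.5, 326.70001220703125]]
orange [418 319   8  24  89] [421.2584 330.5056] [[416.79998779296875, 341.5], [421.8999938964844, 318.5], [425.6000061035156, 319.3999938964844], [420.5, 342.29998779296875]]
red [ 139  132  123  101 6831] [[267.0, 185.0], [185.0, 232.0], [135.0, 170.0], [212.0, 131.0]]
top
red [ 339  159   95   96 6350] [[435.0, 177.0], [418.0, 256.0], [338.0, 235.0], [356.0, 158.0]]
deck [ 130  128   83  113 3533] [[213.0, 225.0], [151.0, 241.0], [129.0, 141.0], [190.0, 127.0]] [[0.4934, 0.1588], [0.4608, 0.2849], [0.6731, 0.3409], [0.7038, 0.2124]]
```

View pics/crop1.png

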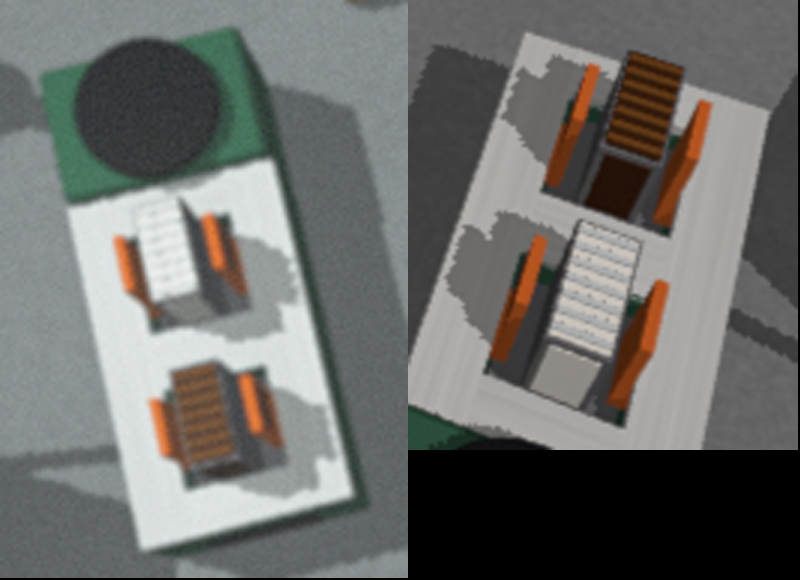

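Crops: in the top part the brown cartridge's pleated top centres near top-image (171,202) with tabs at ~(157,205) and ~(186,199); in the scene part its top face is at ~(420,260). Now I triangulate the pleat tops and tabs, and measure the tray.

```bash
python3 - <<'E'
from h import *
C={n:robot.camera(n) for n in("scene","top")}
np.set_printoptions(precision=4,suppress=True)
R={};Q={}
for n,c in C.items():
    h=hsv(c);H,S,V=[h[...,i].astype(int) for i in range(3)]
    roi=np.zeros(H.shape,bool)
    if n=="scene": roi[235:303,385:445]=1
    else: roi[180:230,150:200]=1
    thr=dict(scene=190,top=135)[n]
    tabs=sorted(blobs((H<15)&(S>thr)&(V>150)&roi,15),key=lambda b:b[2][0])
    for m,st,ce in tabs: print(n,"tab",st,ce,rect(m).round(1).tolist())
    orange=cv2.dilate(((H<15)&(S>thr)&(V>140)).astype(np.uint8),np.ones((3,3)))>0
    m=(H>3)&(H<20)&(S>80)&(V>80)&roi&~orange
    m=cv2.morphologyEx(m.astype(np.uint8),cv2.MORPH_CLOSE,np.ones((5,5)))
    b=max(blobs(m,30),key=lambda b:b[1][4]); q=quad(b[0]);print(n,"pleat",b[1],b[2],q.tolist())
    R[n]=b[2]
    for m,st,ce in blobs(((H<4)|(H>175))&(S>150)&(V>60),1000):
        q=quad(m);q=q[np.argsort(np.arctan2(*(q-q.mean(0)).T))];Q[n]=q
p,e=tri(C["scene"],R["scene"],C["top"],R["top"]);print("brown top",p,e)
c=C["top"]; t=np.array([onz(c,p,.03) for p in Q["top"]]);print("tray",t,t.mean(0),np.linalg.norm(np.diff(t,axis=0),axis=1))
t2=np.array([onz(C["scene"],p,.03) for p in Q["scene"]]);print(t2,t2.mean(0))
for p in t:
    pass
E
```

```text
scene tab [395 247   8  18  60] [398.5667 256.0667] [[394.5, 263.5], [400.1000061035156, 246.6999969482422], [403.3999938964844, 247.8000030517578], [397.79998779296875, 264.6000061035156]]
scene tab [433 259   7  19  59] [436.1864 268.3559] [[432.6000061035156, 276.70001220703125], [436.79998779296875, 258.70001220703125], [439.79998779296875, 259.3999938964844], [435.70001220703125, 277.3999938964844]]
scene pleat [407 243  25  34 526] [418.9962 259.0646] [[431.0, 248.0], [424.0, 276.0], [406.0, 270.0], [414.0, 242.0]]
top tab [155 198   5  16  44] [157.0909 205.3182] [[154.1999969482422, 198.1999969482422], [156.8000030517578, 197.60000610351562], [160.1999969482422, 212.6999969482422], [157.5, 213.3000030517578]]
top tab [180 190   7  17  64] [183.3281 198.0625] [[179.60000610351562, 190.3000030517578], [183.3000030517578, 189.5], [187.0, 205.8000030517578], [183.39999389648438, 206.60000610351562]]
top pleat [159 187  19  31 396] [167.851  202.3586] [[178.0, 212.0], [162.0, 218.0], [158.0, 191.0], [172.0, 186.0]]
brown top [0.5328 0.2371 0.1344] 0.004062664019829906
tray [[ 0.6488 -0.1495  0.03  ]
 [ 0.4765 -0.1052  0.03  ]
 [ 0.4328 -0.2791  0.03  ]
 [ 0.6049 -0.3214  0.03  ]] [ 0.5408 -0.2138  0.03  ] [0.1779 0.1793 0.1772]
[[ 0.6134 -0.3237  0.03  ]
 [ 0.6624 -0.1311  0.03  ]
 [ 0.4839 -0.0867  0.03  ]
 [ 0.4336 -0.281   0.03  ]] [ 0.5483 -0.2056  0.03  ]
```

```bash
cat >> h.py <<'E'
from scipy.spatial.transform import Rotation as Ro
def go(p,yaw):
    "shift (mm) and turn (deg) in the tool's present axes to TCP p, pointing down with yaw (deg)"
    s=robot.sense();A=Ro.from_euler("xyz",s["tool_rot"]);B=Ro.from_euler("xyz",[180,0,yaw],degrees=True)
    return np.r_[np.degrees((A.inv()*B).as_rotvec()),1e3*A.inv().apply(np.array(p)-s["tcp_pos"])].round(2)
E
python3 - <<'E'
from h import *
c=robot.camera("top");s=robot.camera("scene")
for t,u in(((157.1,205.3),(436.2,268.4)),((183.3,198.06),(398.6,256.1))): print(onz(c,t,.13),onz(c,t,.115),tri(c,t,s,u))
for p in ([.5,-.2,.4],[.5335,.237,.36]): print(go(p,14.6))
E
```

```text
[0.52702102 0.26104958 0.13      ] [0.52938684 0.26548603 0.115     ] (array([0.52764277, 0.26141786, 0.12709075]), np.float64(0.0010116322662216705))
[0.5412723  0.21027988 0.13      ] [0.54390094 0.21378007 0.115     ] (array([0.54197176, 0.20986909, 0.12798471]), np.float64(0.0018727864004855414))
[-1.0000e-02  0.0000e+00  4.0600e+00  4.0968e+02 -2.2549e+02  4.6500e+00]
[-1.0000e-02  0.0000e+00  4.0600e+00  5.8127e+02 -6.2877e+02  4.4760e+01]
```

Request:
play_rows(targets=[[0,0,4.1,410,-225,5,85],[0,0,4.1,410,-225,5,85],[0,0,4.1,410,-225,5,85],[0,0,4.1,410,-225,5,85],[0,0,4.1,410,-225,5,85],[0,0,4.1,410,-225,5,85],[0,0,4.1,410,-225,5,85],[0,0,4.1,410,-225,5,85],[0,0,4.1,410,-225,5,85],[0,0,4.1,410,-225,5,85],[0,0,4.1,410,-225,5,85],[0,0,4.1,410,-225,5,85],[0,0,4.1,410,-225,5,85],[0,0,4.1,410,-225,5,85]], squeeze=20)

```text
time: 1.57
tcp_pos: [0.5006, -0.2001, 0.3996]
tool_rot: [3.142, 0.0, 0.255]
wrist_force: [0.3, -1.4, 0.2]
gripper_width: 0.0848
finger_force: 0.0
```

```bash
python3 -c "
from h import *
print(robot.sense()['tcp_pos'],go([.5345,.2365,.36],14.6))"
```

```text
[ 0.50055466 -0.20008599  0.39958064] [ 0.0000e+00  2.0000e-02  3.0000e-02  1.4310e+02 -4.1387e+02  3.9520e+01]
```

Request:
play_rows(targets=[[0,0,0,143,-414,40,85],[0,0,0,143,-414,40,85],[0,0,0,143,-414,40,85],[0,0,0,143,-414,40,85],[0,0,0,143,-414,40,85],[0,0,0,143,-414,40,85],[0,0,0,143,-414,40,85],[0,0,0,143,-414,40,85],[0,0,0,143,-414,40,85],[0,0,0,143,-414,40,85],[0,0,0,143,-414,40,85],[0,0,0,143,-414,40,85],[0,0,0,143,-414,40,85],[0,0,0,143,-414,40,85],[0,0,0,143,-414,40,85]])

```text
time: 2.82
tcp_pos: [0.5352, 0.2345, 0.3601]
tool_rot: [3.141, -0.0, 0.252]
wrist_force: [-0.6, -0.4, -0.3]
gripper_width: 0.085
finger_force: 0.0
```

```bash
python3 - <<'E'
from h import *
c=robot.camera("scene")
print(go([.5345,.2365,.263],14.6))
cv2.imwrite("pics/near1.png",cv2.resize(c["img"][120:340,290:520],None,fx=2.6,fy=2.6,interpolation=2)[:,:,::-1])
E
```

```text
[ 1.000e-02 -2.000e-02 -1.600e-01 -1.700e-01 -1.860e+00  9.707e+01]
```

View pics/near1.png

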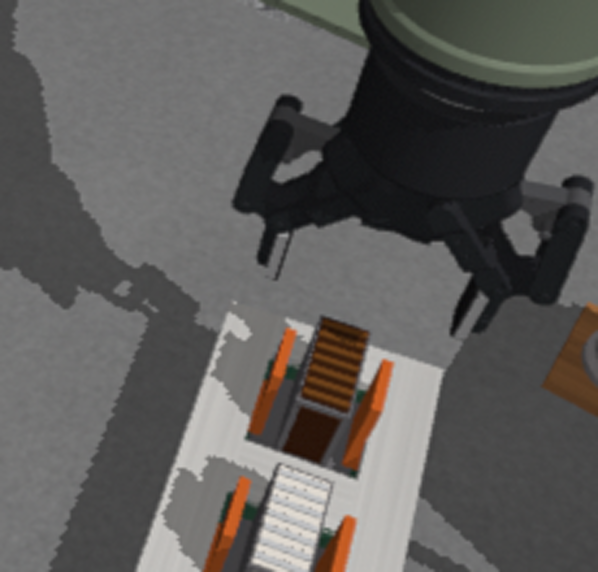

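The gripper is above the brown cartridge, with the pads (crop (275,260) and (465,310)) straddling the tab line; I descend part way and check.

Request:
play_rows(targets=[[0,0,0,0,-1,20,85],[0,0,0,0,-1,40,85],[0,0,0,0,-1,50,85],[0,0,0,0,-1,60,85],[0,0,0,0,-1,60,85],[0,0,0,0,-1,60,85]])

```text
time: 3.37
tcp_pos: [0.5347, 0.237, 0.3]
tool_rot: [-3.142, -0.0, 0.254]
wrist_force: [-0.3, -0.3, 0.3]
gripper_width: 0.0851
finger_force: 0.0
```

```bash
python3 - <<'E'
from h import *
c=robot.camera("scene");t=robot.camera("top")
print(go([.5345,.2365,.263],14.6))
a=cv2.resize(c["img"][170:340,340:480],None,fx=3.2,fy=3.2,interpolation=2)
b=cv2.resize(t["img"][140:270,110:230],None,fx=2.9,fy=2.9,interpolation=2)
o=np.zeros((560,800,3),np.uint8);o[:a.shape[0],:a.shape[1]]=a;o[:b.shape[0],450:450+b.shape[1]]=b
cv2.imwrite("pics/near2.png",o[:,:,::-1])
E
```

```text
[-2.00e-02 -7.00e-02 -4.00e-02 -4.40e-01  6.50e-01  3.76e+01]
```

View pics/near2.png

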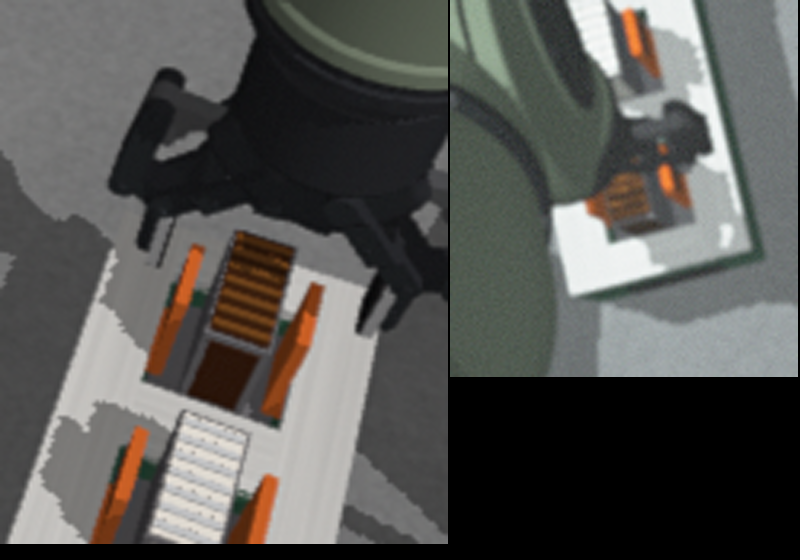

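Both pads hang outside the tabs with clearance (scene part: pads at (155,240) and (370,305), tabs at (175,300) and (300,340)). Going down and pinching.

Request:
play_rows(targets=[[0,0,0,0,0.5,15,85],[0,0,0,0,0.5,30,85],[0,0,0,0,0.5,37,85],[0,0,0,0,0.5,37,85],[0,0,0,0,0.5,37,65],[0,0,0,0,0.5,37,60],[0,0,0,0,0.5,37,54],[0,0,0,0,0.5,37,48],[0,0,0,0,0.5,37,42],[0,0,0,0,0.5,37,36],[0,0,0,0,0.5,37,36],[0,0,0,0,0.5,37,36],[0,0,0,0,0.5,37,36],[0,0,0,0,0.5,37,36]], squeeze=30)

```text
time: 4.63
tcp_pos: [0.5351, 0.2362, 0.264]
tool_rot: [3.141, -0.002, 0.254]
wrist_force: [-1.7, -5.7, 19.3]
gripper_width: 0.0386
finger_force: 28.1
```

```bash
python3 - <<'E'
from h import *
c=robot.camera("scene")
print(go([.5345,.2365,.263],14.6))
cv2.imwrite("pics/pinch.png",cv2.resize(c["img"][190:340,340:480],None,fx=3.5,fy=3.5,interpolation=2)[:,:,::-1])
E
```

```text
[ 0.04 -0.1  -0.07 -0.48 -0.46  1.01]
```

View pics/pinch.png

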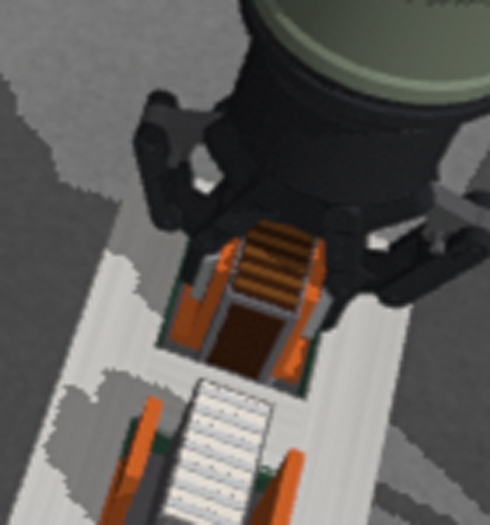

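Both tabs are pinched against the core (tabs flush with it at crop (215,290) and (300,310)), opening 38.6 mm. Lifting straight up, gently.

Request:
play_rows(targets=[[0,0,0,0,0,-2,34],[0,0,0,0,0,-4,34],[0,0,0,0,0,-7,34],[0,0,0,0,0,-10,34],[0,0,0,0,0,-13,34],[0,0,0,0,0,-16,34],[0,0,0,0,0,-16,34]])

```text
time: 5.27
tcp_pos: [0.5347, 0.2368, 0.2794]
tool_rot: [-3.141, -0.001, 0.254]
wrist_force: [0.0, 0.5, -0.7]
gripper_width: 0.0375
finger_force: 30.7
```

```bash
python3 - <<'E'
from h import *
c=robot.camera("scene")
print(robot.sense()["wrist_force"])
cv2.imwrite("pics/lift.png",cv2.resize(c["img"][190:340,340:480],None,fx=3.5,fy=3.5,interpolation=2)[:,:,::-1])
E
```

```text
[ 0.29987621 -0.42065478 -0.83251772]
```

View pics/lift.png

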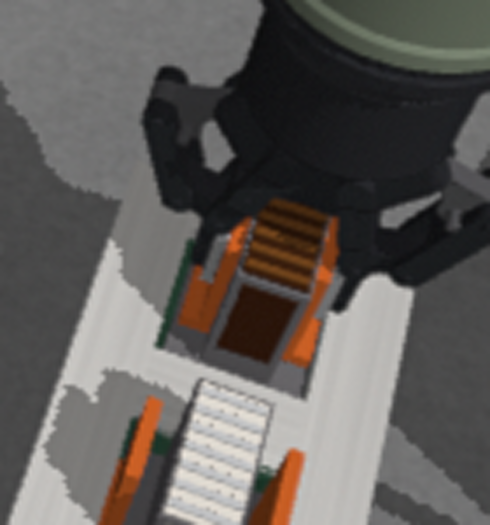

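The cartridge is rising with the gripper (its top went from crop (275,255) to (290,235)), tabs still pinched. Continuing up.

Request:
play_rows(targets=[[0,0,0,0,0,-5,34],[0,0,0,0,0,-10,34],[0,0,0,0,0,-16,34],[0,0,0,0,0,-22,34],[0,0,0,0,0,-30,34],[0,0,0,0,0,-42,34],[0,0,0,0,0,-58,34],[0,0,0,0,0,-75,34],[0,0,0,0,0,-90,34],[0,0,0,0,0,-100,34],[0,0,0,0,0,-100,34],[0,0,0,0,0,-100,34]])

```text
time: 6.32
tcp_pos: [0.5345, 0.2368, 0.3791]
tool_rot: [-3.141, -0.001, 0.254]
wrist_force: [-0.3, 0.6, -2.0]
gripper_width: 0.0378
finger_force: 30.7
```

```bash
python3 - <<'E'
from h import *
c=robot.camera("scene")
print(robot.sense()["wrist_force"])
for y in(-14.4,): print(go([.541,-.212,.379],y),go([.541,-.212,.379],14.6))
cv2.imwrite("pics/lift2.png",cv2.resize(c["img"][100:340,300:540],None,fx=2.4,fy=2.4,interpolation=2)[:,:,::-1])
E
```

```text
[ 0.75821884  0.20155431 -1.32829686]
[-0.0000e+00  2.0000e-02  2.8970e+01 -1.0656e+02  4.3599e+02 -5.5000e-01] [-1.0000e-02  2.0000e-02 -3.0000e-02 -1.0656e+02  4.3599e+02 -5.5000e-01]
```

View pics/lift2.png

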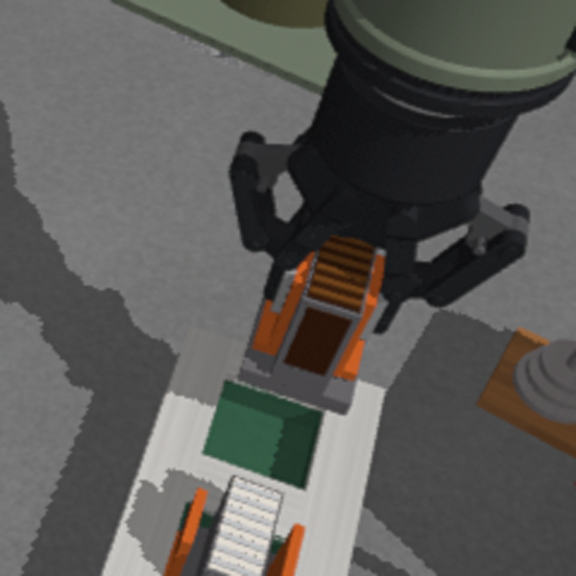

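The brown cartridge is fully out and upright, its empty socket at crop (262,430), and the white one is still seated. Carrying it to the tray.

Request:
play_rows(targets=[[0,0,1,-2,8,0,34],[0,0,2,-6,24,0,34],[0,0,4,-12,48,0,34],[0,0,6,-18,74,0,34],[0,0,8,-24,100,0,34],[0,0,10,-31,126,0,34],[0,0,12,-37,152,0,34],[0,0,14,-44,178,0,34],[0,0,16,-50,204,0,34],[0,0,18,-56,230,0,34],[0,0,20,-63,256,0,34],[0,0,22,-69,282,0,34],[0,0,24,-75,308,0,34],[0,0,26,-82,334,0,34],[0,0,27,-88,360,0,34],[0,0,28,-94,384,0,34],[0,0,29,-99,406,0,34],[0,0,29,-103,422,0,34],[0,0,29,-106,432,0,34],[0,0,29,-107,436,0,34]])

```text
time: 8.03
tcp_pos: [0.5397, -0.2144, 0.3784]
tool_rot: [3.141, 0.001, -0.255]
wrist_force: [-0.2, 0.1, -1.3]
gripper_width: 0.0376
finger_force: 30.7
```

Request:
play_rows(targets=[[0,0,0,0,0,0,34],[0,0,0,0,0,0,34],[0,0,0,0,0,0,34]])

```text
time: 8.28
tcp_pos: [0.5408, -0.2111, 0.3787]
tool_rot: [-3.141, 0.0, -0.251]
wrist_force: [0.4, -0.5, -0.8]
gripper_width: 0.0377
finger_force: 30.7
```

```bash
python3 - <<'E'
from h import *
c=robot.camera("scene");t=robot.camera("top")
print(robot.sense()["wrist_force"],go([.541,-.212,.218],-14.4))
cv2.imwrite("pics/tray.png",np.hstack([cv2.resize(c["img"][60:250,100:290],(400,400)),cv2.resize(t["img"][100:300,280:480],(400,400))])[:,:,::-1])
E
```

```text
[ 0.53748413 -0.39280172 -0.2928835 ] [-2.0000e-02  1.0000e-02  3.0000e-02  3.4000e-01  7.2000e-01  1.6072e+02]
```

View pics/tray.png

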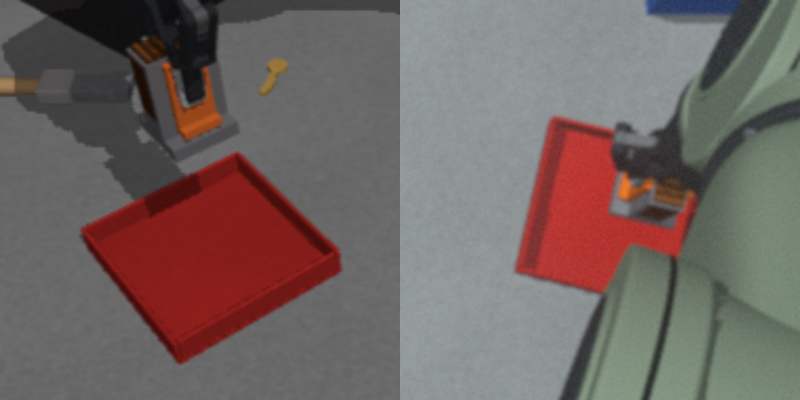

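Held upright above the tray and turned square with it (left part: foot at (185,140)); lowering to ~8 mm above the floor, then feeling for contact.

Request:
play_rows(targets=[[0,0,0,0,0,8,34],[0,0,0,0,0,22,34],[0,0,0,0,0,40,34],[0,0,0,0,0,60,34],[0,0,0,0,0,80,34],[0,0,0,0,0,100,34],[0,0,0,0,0,118,34],[0,0,0,0,0,132,34],[0,0,0,0,0,142,34],[0,0,0,0,0,148,34],[0,0,0,0,0,152,34],[0,0,0,0,0,152,34],[0,0,0,0,0,152,34],[0,0,0,0,0,152,34]])

```text
time: 9.55
tcp_pos: [0.5408, -0.2121, 0.2273]
tool_rot: [-3.142, -0.001, -0.252]
wrist_force: [0.4, -0.1, -0.7]
gripper_width: 0.038
finger_force: 30.7
```

Request:
play_rows(targets=[[0,0,0,0,0,2,34],[0,0,0,0,0,4,34],[0,0,0,0,0,5,34],[0,0,0,0,0,5,34]])

```text
time: 9.88
tcp_pos: [0.5407, -0.2121, 0.2215]
tool_rot: [-3.141, 0.0, -0.252]
wrist_force: [-0.2, 0.7, -1.3]
gripper_width: 0.0378
finger_force: 30.7
```

Request:
play_rows(targets=[[0,0,0,0,0,1,34],[0,0,0,0,0,2,34],[0,0,0,0,0,2,34],[0,0,0,0,0,2,34]])

```text
time: 10.22
tcp_pos: [0.5407, -0.2121, 0.2196]
tool_rot: [-3.141, 0.0, -0.252]
wrist_force: [-0.3, -0.0, -1.6]
gripper_width: 0.0377
finger_force: 30.7
```

Request:
play_rows(targets=[[0,0,0,0,0,1,34],[0,0,0,0,0,1,34],[0,0,0,0,0,1,34]])

```text
time: 10.47
tcp_pos: [0.5407, -0.2121, 0.2193]
tool_rot: [-3.141, -0.0, -0.252]
wrist_force: [-3.0, 2.2, 11.9]
gripper_width: 0.0376
finger_force: 33.1
```

Request:
play_rows(targets=[[0,0,0,0,0,1,34],[0,0,0,0,0,1,34],[0,0,0,0,0,1,34]])

```text
time: 10.72
tcp_pos: [0.5407, -0.2122, 0.2192]
tool_rot: [-3.141, -0.001, -0.252]
wrist_force: [-7.2, 3.1, 30.1]
gripper_width: 0.0378
finger_force: 36.2
```

Contact with the floor. Relieve the pressure, then open slowly.

Request:
play_rows(targets=[[0,0,0,0,0,-1.5,34],[0,0,0,0,0,-1.5,34],[0,0,0,0,0,-1.5,40],[0,0,0,0,0,-1.5,45],[0,0,0,0,0,-1.5,50],[0,0,0,0,0,-1.5,55],[0,0,0,0,0,-1.5,60],[0,0,0,0,0,-1.5,65],[0,0,0,0,0,-1.5,75],[0,0,0,0,0,-1.5,85],[0,0,0,0,0,-1.5,85],[0,0,0,0,0,-1.5,85],[0,0,0,0,0,-1.5,85]])

```text
time: 11.8
tcp_pos: [0.5407, -0.2121, 0.2192]
tool_rot: [-3.141, 0.0, -0.252]
wrist_force: [-0.1, 0.4, -0.5]
gripper_width: 0.0852
finger_force: 0.0
```

Request:
play_rows(targets=[[0,0,0,0,0,-5,85],[0,0,0,0,0,-15,85],[0,0,0,0,0,-30,85],[0,0,0,0,0,-50,85],[0,0,0,0,0,-80,85],[0,0,0,0,0,-110,85],[0,0,0,0,0,-140,85],[0,0,0,0,0,-150,85],[0,0,0,-60,0,-150,85],[0,0,0,-100,0,-150,85],[0,0,0,-100,0,-150,85],[0,0,0,-100,0,-150,85]])

```text
time: 12.8
tcp_pos: [0.4409, -0.1866, 0.3703]
tool_rot: [-3.141, 0.001, -0.253]
wrist_force: [-0.7, -1.0, 0.6]
gripper_width: 0.0851
finger_force: 0.0
```

```bash
python3 - <<'E'
from h import *
c=robot.camera("scene")
cv2.imwrite("pics/end.png",c["img"][:,:,::-1])
E
```

```text
(no output)
```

View pics/end.png

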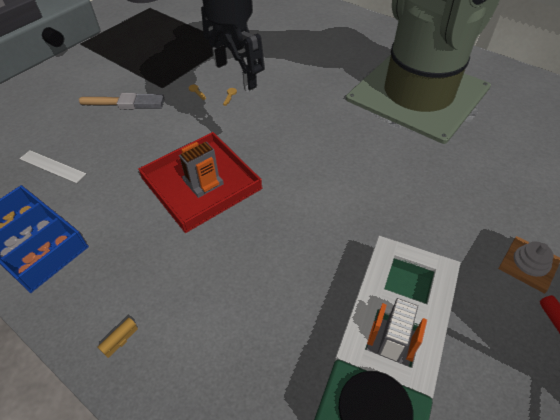

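The brown cartridge stands upright mid-tray at (202,170), the white one is still seated at (400,328), and the gripper is clear.

```bash
python3 -c "
from workcell import robot
print(robot.hand_in())"
```

```text
the job is handed in; nothing more can be done
None
```

The clogged brown cartridge was pinched, lifted straight out and set down upright in the red tray, the clean one was left snapped in, and the job was handed in at about 13 s with the gripper open and clear.

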